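Switch the seesaw gate and feed the balls

TASK

The seesaw gate of the ball sorter is tipped to one side; press its raised end down so that it rocks over its pivot and stays tipped to the other side. Then push the two white balls along the rod rail, away from the robot, onto the gate, so that both roll down into the chute on that other side. Only push with the fingers: do not pick anything up, and leave the other things on the table where they are.

Things in the scene. Friction and masses are not known exactly. Their poses are not given: they have to be found in the camera images.
- sorter: Ball sorter, fixed to the table: T-shaped plywood base (480 mm along y) with a rod rail, a seesaw gate and two chutes. Origin on the table straight below the middle of the gate's axle (axle 60 mm up, along x); x points along the rail, across the gate, away from the robot; y to the left along the gate; z up.
- gate (a joint): Tilt of the seesaw gate, -0.24 to 0.24 rad (stops). Positive: left (+y) end up, balls roll right; negative: right end up, balls roll left. Aluminium tray 78 x 210 mm (x, y), 30 mm wall on its far side only; floor slopes 0.1 rad to it. A steel block behind the wall makes it top-heavy: tips with about 1 N at an end, past level falls to the other stop.
- gate_left_end (a point): Point on top of the gate's floor, mid-width, 85 mm left of its middle (20 mm from the left end): a place to press when this end is up. About 102 mm above the table when up, 62 mm when down.
- gate_right_end (a point): The same, 85 mm to the right of the gate's middle.
- rail_end (a point): Gate-side end of the rail, between the rods, level with their tops: 44 mm before the gate's middle, 95 mm above the table. The rail (two 6 mm steel rods, centres 22 mm apart) runs 94 mm back from here along the sorter's -x, falling about 3 degrees to a stop bar across its near end (bar top 96 mm above the table). A finger can sweep over bar and rods up to the gate: only the balls stand above them.
- left_chute (a point): Middle of the left chute's floor, 165 mm left of the gate's middle, 34 mm above the table. The chute runs from 95 to 235 mm left of the middle, is 91 mm wide, slopes outwards and has walls up to 72 mm above the table and an end wall.
- right_chute (a point): The same for the right chute, 165 mm right of the gate's middle.
- ball_far_center (a point): Centre of the white plastic ball (36 mm diameter, 36 g, rolls freely) nearer to the gate, on the rail about 83 mm before the gate's middle, centre about 108 mm above the table. It all but touches the other ball.
- ball_near_center (a point): Centre of the second, equal ball, behind the first, against the stop bar, about 120 mm before the gate's middle, 106 mm above the table. Pushing it pushes the first ball ahead. A ball whose centre has passed the rail's end drops onto the gate and rolls down it by itself.
- tin: Bystander: tin can, 60 mm diameter, 85 mm tall, on the robot's side of the sorter; origin at its foot.
- partsbox: Bystander: red open parts box 90 x 110 x 45 mm on the robot's side of the sorter; origin under its centre.
- driver: Bystander: screwdriver 170 mm long lying on the table beyond the sorter.
- meter: Bystander: hand multimeter 140 x 75 x 38 mm lying on the table beyond the sorter; origin under its centre.
Things that resemble listed ones, but are neither listed nor needed, are in the scene too. Leave any brown look-alike of the part that bears ball_near_center alone.

How it is judged:
By the outcome, as a careful person would: the job done as asked, in the order asked, and still so for the second after the job is handed in, with the robot touching nothing.
It also fails if it takes over 51 s, if anything falls off the work surface, if the arm or the gripper's body presses on something with over 40 N, if the wrist force passes 120 N, or if a joint passes its speed limit or range.

ROBOT

A 6-joint arm with a two-finger parallel gripper is mounted at the origin on the work surface. World frame = base frame: x ahead of the robot, y to its left, z up, the work surface at z = 0. Lengths are in m, angles in degrees, forces in N, time in s.
With the tool pointing down it reaches from about 0.35 to 0.775 m from the base axis. Payload 7.3 kg.
Tool frame: the origin (TCP) lies at the very end of the fingers, on their centre line; the grasp point (between the pads) lies 19 mm behind it; z points along the fingers, y is the line along which they close (so a half turn about z gives the same grasp; the last joint's range is limited). The gripper opens to 92 mm and grips with 3 to 60 N. Pads are 19 mm wide; open, the fingers measure 130 mm over their backs; the gripper's body (75 mm by 190 mm) begins 47 mm behind the grasp point.
Start: joints at [-85.657, 19.595, 87.324, -0, 73.075, -8.365], TCP at [0.116, -0.512, 0.227] pointing down, gripper open.
Joint ranges: [-145.02, 145.02], [-44.19, 115.74], [2.07, 154.8], [-57.11, 237.11], [16.16, 152.29], [-177.93, 177.93]. Speed limits (degrees/s): [147.25, 147.25, 180, 180, 180, 180].

INTERFACE

Orientations are given as [roll, pitch, yaw] about the fixed x, y, z axes, in that order (R = Rz(yaw) Ry(pitch) Rx(roll)).
In Python, from bench import get_obs, capture, camera_params, finish_job, search_frame, silhouettes, spot_point gives the robot as it stands. The module is installed in compiled form; this text tells all that it offers.
- The arm moves only by the tool move_arm, never from a script. Its arguments are lists of equal length, an entry for each row: "slide": the shift along the world's x, y, z in mm, a list of three; "delta_rot": the turn, a rotation vector about the world's x, y, z in rad, a list of three; "hand": the closure, from -1 (fully open) to 1 (shut), so that 0 is half open. In form: {"slide": [[dx, dy, dz], ...], "delta_rot": [[wx, wy, wz], ...], "hand": [hand, ...]}. A call has exactly 8 rows; each row shifts and turns the commanded pose from where the row before left it; what a row does not reach is not made up. A row lasts 1/12 s, in which the tool goes at most 41.7 mm and 7.16 degrees, less where a joint would pass 70% of its speed; a pose out of reach is approached as far as the arm can. A call with a gripper value outside its range is refused whole. The fingers move at their own pace and stop on an object; "squeeze" is the grip in N (left out, the last holds). Time passes only in rows, so rows that do not move let the fingers close, or fill a call up. It gives the time, the measured TCP pose, the force, the opening and the grip force at its end, in the units of the state.
- get_obs(): the state, without advancing time (a new reading comes with each control period).
- capture(name): name is "scene" or "top" or "wrist"; returns the picture (420x560x3 uint8, blue, green, red); there is no depth.
- camera_params(name): a dict with "fovy" (degrees; the focal length in pixels is half the picture's height over the tangent of half this angle, whatever the lens; pixels are square), "cx", "cy" (the principal point, pixels), "dist" ([k1, k2, p1, p2, k3] as OpenCV has them; the pictures are not rectified), "R" (3x3) and "t" (3): a world point X has camera coordinates R X + t; the wrist camera has in their place "hand_eye" (4x4, takes a point from camera to tool coordinates, whose origin is the TCP and whose axes are the flange's). Camera axes: x right, y down, z forward; pixel columns grow to the right and rows downward; lengths in m; the calibration is good to about 2 mm. A picture is of the moment at which its call begins: read the wrist's pose just before it. camera_params takes no time and is no camera call.
- finish_job(): hands the job in; it is judged then, once.
Trained networks look in the newest picture that a camera, given by its name, has taken for a name from the list of things; names that differ only in an ending like _2 or _b are one class to them, and where a whole thing is asked for, a point or a joint stands for the part that bears it (a point fixed in the world has none). Each returns a list of dicts, best first, with "conf" (0 to 1); they miss things now and then, are a little off and sometimes report something else, mostly with a low value. They report only what shows in the picture. A call takes as long as a camera call. They do not tell look-alikes from the thing itself.
- search_frame(thing, camera): "extent" ([centre column, centre row, width, height] in pixels, round what is visible of it).
- silhouettes(thing, camera): "mask" (420x560 bool, what is visible of it) and "extent" ([centre column, centre row, width, height] in pixels, round what is visible of it).
- spot_point(thing, camera): "pixel" ([column, row] in pixels: a listed point, or the origin of a listed thing).
The state is a dict: "t": time; "q": joint angles; "qvel": joint speeds; "effort": joint torques, N m; "tool_pos": TCP position; "tool_rot": TCP orientation; "contact_force": force on the tool from outside, world axes, zero at the start; "wrist_torque": the same for the moment, N m; "gripper_width": finger opening in m; "grasp_force": force on a finger pad.
Only numpy, scipy, OpenCV 4.12 (cv2) and the standard library are available. Lean on these libraries where they do the work, as an engineer would, in place of code of your own. Each camera call takes 0.05 s, during which the arm holds its last target. There are 200 camera calls.

## Working session

There is one attempt and no reset: what is moved stays moved. The work goes in short steps, Python scripts to look and compute and a tool call to move; the robot and the scene stay as the last step left them, time stands still between calls to the robot, and variables do not carry over. Pictures are saved under pics/ and viewed, at most 10 in all, crops included, and the job is handed in when it is done.

Besides the shell and the picture viewer there is one more tool, called as name(argument=value, ...) on one line, values as JSON. move_arm: Moves the arm, as the interface text tells. Its arguments: {"type":"object","properties":{"slide":{"type":"array","items":{"type":"array","items":{"type":"number"}}},"delta_rot":{"type":"array","items":{"type":"array","items":{"type":"number"}}},"hand":{"type":"array","items":{"type":"number"}},"squeeze":{"type":"number"}},"required":["slide","delta_rot","hand"]}

```bash
mkdir -p pics; cat > h.py <<'E'
import numpy as np, cv2
from bench import *
def cam(n):
    p=camera_params(n); f=210/np.tan(np.radians(p['fovy']/2))
    K=np.array([[f,0,p['cx']],[0,f,p['cy']],[0,0,1]]); return K,np.array(p['dist'],float),np.array(p['R']),np.array(p['t'])
def ray(n,px):
    K,d,R,t=cam(n); u=cv2.undistortPoints(np.array([[px]],float),K,d)[0,0]
    return -R.T@t, R.T@np.array([u[0],u[1],1])
def at_z(n,px,z):
    c,v=ray(n,px); return c+v*(z-c[2])/v[2]
def tri(obs):
    A=np.zeros((3,3));b=np.zeros(3)
    for n,px in obs:
        c,v=ray(n,px); v=v/np.linalg.norm(v); P=np.eye(3)-np.outer(v,v); A+=P;b+=P@c
    return np.linalg.solve(A,b)
E
python3 - <<'E'
from h import *
for n in("scene","top"):
    im=capture(n); cv2.imwrite(f"pics/{n}1.png",im)
    Z=dict(sorter=0,gate_left_end=.08,gate_right_end=.08,rail_end=.095,left_chute=.034,right_chute=.034,ball_far_center=.108,ball_near_center=.106,tin=0,partsbox=0,meter=0,driver=0)
    for k in Z:
        for r in spot_point(k,n)[:3]: print(n,k,round(r['conf'],2),np.round(r['pixel']),np.round(at_z(n,r['pixel'],Z[k]),3))
print(get_obs())
E
```

```text
scene sorter 0.91 [308. 246.] [ 0.594  0.069 -0.   ]
scene sorter 0.34 [275. 198.] [ 0.49  -0.059  0.   ]
scene gate_left_end 0.92 [340. 254.] [0.653 0.155 0.08 ]
scene gate_right_end 0.87 [274. 195.] [ 0.561 -0.024  0.08 ]
scene gate_right_end 0.25 [248. 200.] [ 0.6   -0.064  0.08 ]
scene rail_end 0.82 [320. 206.] [0.566 0.078 0.095]
scene left_chute 0.72 [372. 288.] [0.663 0.225 0.034]
scene right_chute 0.88 [246. 201.] [ 0.56  -0.093  0.034]
scene ball_far_center 0.76 [334. 194.] [0.537 0.097 0.108]
scene ball_near_center 0.63 [347. 184.] [0.495 0.107 0.106]
scene ball_near_center 0.51 [398. 212.] [0.527 0.223 0.106]
scene ball_near_center 0.49 [363. 194.] [0.508 0.147 0.106]
scene tin 0.9 [396. 255.] [0.538 0.24  0.   ]
scene partsbox 0.66 [275. 179.] [ 0.429 -0.09   0.   ]
scene meter 0.89 [209. 247.] [ 0.684 -0.114  0.   ]
scene driver 0.78 [339. 338.] [0.765 0.203 0.   ]
scene driver 0.47 [304. 251.] [0.608 0.066 0.   ]
top sorter 0.89 [242. 183.] [0.619 0.076 0.   ]
top gate_left_end 0.7 [194. 166.] [0.641 0.153 0.08 ]
top gate_right_end 0.94 [289. 194.] [ 0.595 -0.004  0.08 
[... 605 characters left out ...]
 [0.767 0.199 0.   ]
{'t': 1.3, 'q': array([-8.56602092e+01,  1.95961860e+01,  8.73233327e+01,  3.21522961e-04,
        7.30753018e+01, -8.36388956e+00]), 'qvel': array([-0.0877134 ,  0.01025983,  0.01486359, -0.06813594, -0.03309551,
       -0.00568884]), 'effort': array([-7.31524160e-04, -4.31143785e+01, -2.44469798e+01,  7.16144918e-02,
        4.83112538e-02,  1.36896600e-05]), 'tool_pos': array([ 0.11548921, -0.51216788,  0.22673828]), 'tool_rot': array([1.79994831e+02, 4.49081766e-04, 1.27035867e+01]), 'contact_force': array([ 0.5462632 ,  0.50132171, -0.3826441 ]), 'wrist_torque': array([-0.008347  ,  0.01848954,  0.02900065]), 'grasp_force': 0.0, 'gripper_width': 0.09198823870139318}
```

View pics/scene1.png

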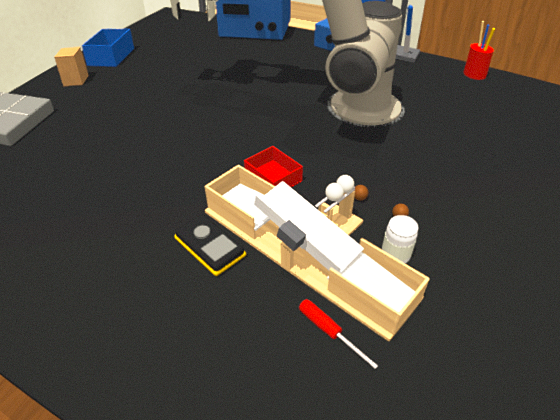

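View pics/top1.png

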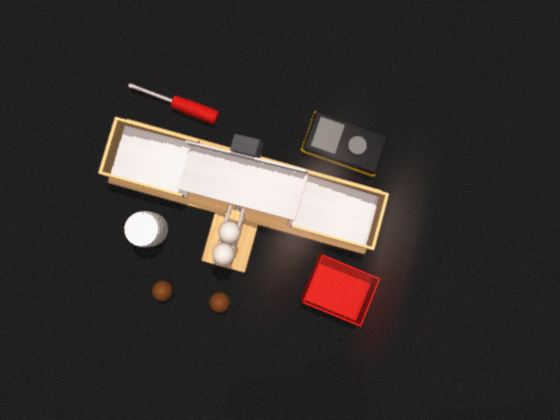

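```bash
python3 - <<'E'
from h import *
P=dict(gl=((340,254),(194,166)),gr=((274,195),(289,194)),re=((320,206),(236,204)),lc=((372,288),(155,156)),rc=((246,201),(333,208)),bf=((334,194),(228,232)),bn=((347,184),(222,252)))
for k,(a,b) in P.items(): print(k,np.round(tri([("scene",a),("top",b)]),3))
E
```

```text
gl [0.643 0.153 0.07 ]
gr [ 0.593 -0.005  0.111]
re [0.576 0.083 0.104]
lc [0.665 0.226 0.035]
rc [ 0.572 -0.084  0.047]
bf [0.531 0.095 0.104]
bn [0.499 0.107 0.11 ]
```

The scene picture shows the gate's right end up (274,195), its left end down (340,254), and the white balls on the rail at about (334,194) and (347,184). The brown balls lie on the table at (361,193) and (400,211). The top view agrees: white balls at (228,232) and (222,252), and the red box at (340,290) is clear of the rail. The sorter's middle is about (0.6185, 0.071) with yaw −16.7°, so I'll press the right end at about (0.594, −0.010).

move_arm(slide=[[20, 21, 0], [20, 21, 0], [20, 21, 0], [20, 21, 0], [20, 21, 0], [20, 21, 0], [20, 21, 0], [20, 21, 0]], delta_rot=[[0, 0, 0.044], [0, 0, 0.044], [0, 0, 0.044], [0, 0, 0.044], [0, 0, 0.044], [0, 0, 0.044], [0, 0, 0.044], [0, 0, 0.044]], hand=[1, 1, 1, 1, 1, 1, 1, 1])

```text
t: 1.97
tool_pos: [0.2763, -0.3431, 0.2269]
tool_rot: [180.0, 0.0, 33.0]
contact_force: [-0.6, -1.3, -0.9]
gripper_width: 0.0425
grasp_force: 0.0
```

move_arm(slide=[[20, 21, 0], [20, 21, 0], [20, 21, 0], [20, 21, 0], [20, 21, 0], [20, 21, 0], [20, 21, 0], [20, 21, 0]], delta_rot=[[0, 0, 0.044], [0, 0, 0.044], [0, 0, 0.044], [0, 0, 0.044], [0, 0, 0.044], [0, 0, 0.044], [0, 0, 0.044], [0, 0, 0.044]], hand=[1, 1, 1, 1, 1, 1, 1, 1])

```text
t: 2.63
tool_pos: [0.4364, -0.1749, 0.2269]
tool_rot: [180.0, 0.0, 53.2]
contact_force: [0.2, -1.1, 0.7]
gripper_width: 0.0004
grasp_force: 0.0
```

move_arm(slide=[[20, 21, 0], [20, 21, 0], [20, 21, 0], [20, 21, 0], [20, 21, -10], [20, 21, -10], [20, 20, -10], [18, 18, -10]], delta_rot=[[0, 0, 0.044], [0, 0, 0.044], [0, 0, 0.044], [0, 0, 0.044], [0, 0, 0.044], [0, 0, 0.044], [0, 0, 0.044], [0, 0, 0.044]], hand=[1, 1, 1, 1, 1, 1, 1, 1])

```text
t: 3.3
tool_pos: [0.5946, -0.0107, 0.1862]
tool_rot: [180.0, -0.0, 73.4]
contact_force: [0.5, -0.3, -0.3]
gripper_width: 0.0004
grasp_force: 0.0
```

move_arm(slide=[[0, 0, -20], [0, 0, -20], [0, 0, -18], [0, 0, -12], [0, 0, -6], [0, 0, -6], [0, 0, -6], [0, 0, -6]], delta_rot=[[0, 0, 0], [0, 0, 0], [0, 0, 0], [0, 0, 0], [0, 0, 0], [0, 0, 0], [0, 0, 0], [0, 0, 0]], hand=[1, 1, 1, 1, 1, 1, 1, 1])

```text
t: 3.97
tool_pos: [0.5941, -0.0123, 0.0931]
tool_rot: [179.9, -0.0, 73.2]
contact_force: [0.5, -1.1, 0.6]
gripper_width: 0.0004
grasp_force: 0.1
```

move_arm(slide=[[0, 0, -6], [0, 0, -6], [0, 0, -5], [0, 0, -3], [0, 0, 0], [0, 0, 5], [0, 0, 15], [0, 0, 20]], delta_rot=[[0, 0, 0], [0, 0, 0], [0, 0, 0], [0, 0, 0], [0, 0, 0], [0, 0, 0], [0, 0, 0], [0, 0, 0]], hand=[1, 1, 1, 1, 1, 1, 1, 1])

```text
t: 4.63
tool_pos: [0.5927, -0.0121, 0.1125]
tool_rot: [-179.9, 0.0, 73.2]
contact_force: [0.5, 0.2, -0.5]
gripper_width: 0.0003
grasp_force: 0.0
```

move_arm(slide=[[0, 0, 30], [0, 0, 30], [-10, 0, 10], [-30, 10, 0], [-30, 10, 0], [-30, 10, 0], [-20, 10, 0], [-20, 10, 0]], delta_rot=[[0, 0, 0], [0, 0, 0], [0, 0, 0], [0, 0, 0], [0, 0, 0], [0, 0, 0], [0, 0, 0], [0, 0, 0]], hand=[1, 1, 1, 1, 1, 1, 1, 1])

```text
t: 5.3
tool_pos: [0.4523, 0.0382, 0.1837]
tool_rot: [179.9, -0.0, 73.2]
contact_force: [0.3, 0.1, 0.1]
gripper_width: 0.0006
grasp_force: 0.0
```

```bash
python3 - <<'E'
from h import *
ims=[capture(n) for n in("scene","top")]
cv2.imwrite("pics/s2.png",cv2.resize(ims[0][130:340,180:460],(800,600)))
px={}
for k in("gate_left_end","gate_right_end","rail_end","ball_far_center","ball_near_center"):
    r=[spot_point(k,n) for n in("scene","top")]
    print(k,[[(round(q['conf'],2),np.round(q['pixel'])) for q in x[:2]] for x in r])
    if all(r): print(np.round(tri([("scene",r[0][0]['pixel']),("top",r[1][0]['pixel'])]),3))
# refine ball positions by masks
print(get_obs()['tool_pos'])
E
```

```text
gate_left_end [[(0.83, array([337., 235.]))], [(0.88, array([197., 168.])), (0.39, array([151., 228.]))]]
[0.635 0.142 0.107]
gate_right_end [[(0.94, array([271., 209.]))], [(0.75, array([294., 195.]))]]
[ 0.592 -0.014  0.069]
rail_end [[(0.85, array([324., 208.])), (0.49, array([335., 193.]))], [(0.65, array([236., 206.])), (0.26, array([345., 144.]))]]
[0.572 0.087 0.099]
ball_far_center [[(0.72, array([331., 193.]))], [(0.96, array([229., 233.]))]]
[0.53  0.091 0.104]
ball_near_center [[(0.69, array([347., 185.])), (0.69, array([400., 213.]))], [(0.77, array([164., 289.])), (0.72, array([224., 256.]))]]
[0.464 0.151 0.106]
[0.45377599 0.03761409 0.18251092]
```

View pics/s2.png

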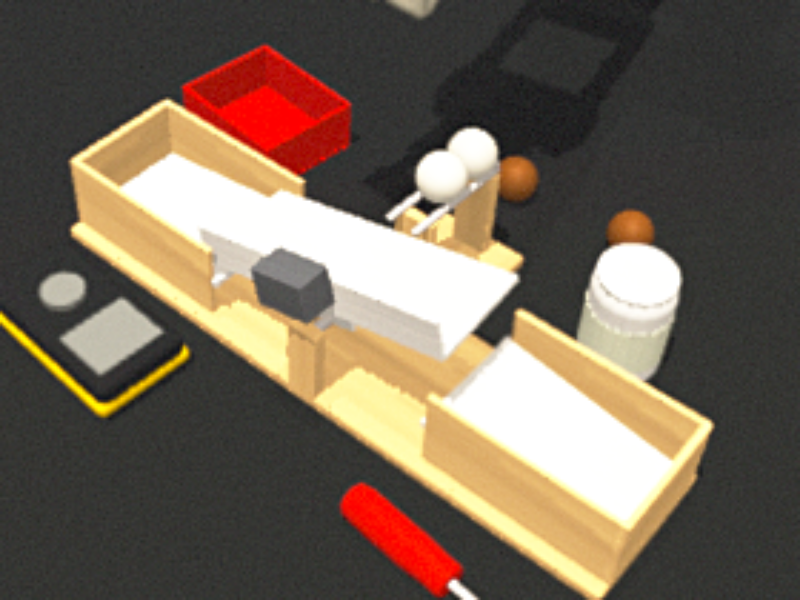

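The crop shows the gate now tipped the other way, with the left end up (510,280) and the right end down in the chute. Both white balls are still on the rail at about (440,175) and (472,152). Next I go down behind the near ball.

move_arm(slide=[[-2, 30, 0], [-2, 30, 0], [-1, 24, 0], [0, 0, -25], [0, 0, -25], [0, 0, -20], [0, 0, -9], [0, 0, 0]], delta_rot=[[0, 0, 0], [0, 0, 0], [0, 0, 0], [0, 0, 0], [0, 0, 0], [0, 0, 0], [0, 0, 0], [0, 0, 0]], hand=[1, 1, 1, 1, 1, 1, 1, 1])

```text
t: 6.57
tool_pos: [0.4474, 0.1217, 0.102]
tool_rot: [-179.8, 0.1, 73.2]
contact_force: [-0.3, -0.5, -0.5]
gripper_width: 0.0004
grasp_force: 0.0
```

```bash
python3 - <<'E'
from h import *
a=capture("scene")[130:270,260:420]; b=capture("top")[180:320,150:310]
cv2.imwrite("pics/s3.png",np.hstack([cv2.resize(a,(400,350)),cv2.resize(b,(400,350))]))
o=get_obs(); print(o['tool_pos'],o['tool_rot'],o['contact_force'])
E
```

```text
[0.4490068  0.12177911 0.10418472] [ 1.79979621e+02 -6.75670517e-03  7.31970039e+01] [ 0.51640161 -0.05763388 -0.88128271]
```

View pics/s3.png

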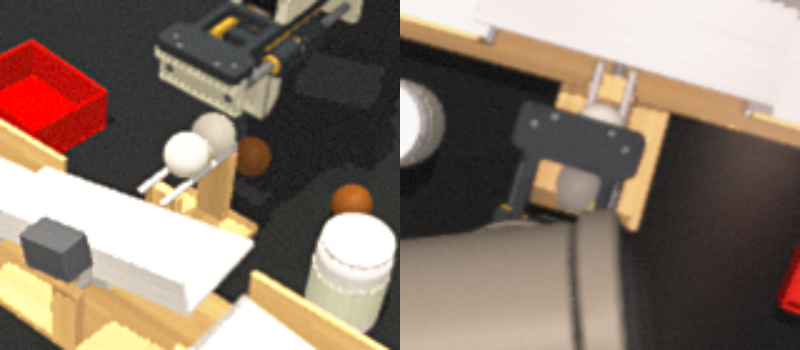

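The crop shows the closed gripper behind the near ball (left half 215,130), with both balls undisturbed and the finger in line with the rail. Now I push slowly along the rail.

move_arm(slide=[[6, -1.8, 0], [6, -1.8, 0], [6, -1.8, 0], [6, -1.8, 0], [6, -1.8, 0], [6, -1.8, 0], [6, -1.8, 0], [6, -1.8, 0]], delta_rot=[[0, 0, 0], [0, 0, 0], [0, 0, 0], [0, 0, 0], [0, 0, 0], [0, 0, 0], [0, 0, 0], [0, 0, 0]], hand=[1, 1, 1, 1, 1, 1, 1, 1])

```text
t: 7.33
tool_pos: [0.4934, 0.1094, 0.1082]
tool_rot: [-179.7, -0.1, 73.2]
contact_force: [-30.4, 10.4, 55.2]
gripper_width: 0.0007
grasp_force: 30.8
```

move_arm(slide=[[6, -1.8, 0], [6, -1.8, 0], [6, -1.8, 0], [6, -1.8, 0], [6, -1.8, 0], [6, -1.8, 0], [6, -1.8, 0], [6, -1.8, 0]], delta_rot=[[0, 0, 0], [0, 0, 0], [0, 0, 0], [0, 0, 0], [0, 0, 0], [0, 0, 0], [0, 0, 0], [0, 0, 0]], hand=[1, 1, 1, 1, 1, 1, 1, 1])

```text
t: 8.0
tool_pos: [0.5377, 0.0976, 0.1133]
tool_rot: [-179.3, -0.2, 73.3]
contact_force: [-55.3, 19.0, 94.1]
gripper_width: 0.0003
grasp_force: 53.6
```

move_arm(slide=[[6, -1.8, 0], [4, -1.2, 0], [0, 0, 0], [0, 0, 0], [0, 0, 0], [0, 0, 0], [0, 0, 0], [0, 0, 0]], delta_rot=[[0, 0, 0], [0, 0, 0], [0, 0, 0], [0, 0, 0], [0, 0, 0], [0, 0, 0], [0, 0, 0], [0, 0, 0]], hand=[1, 1, 1, 1, 1, 1, 1, 1])

```text
t: 8.67
tool_pos: [0.5545, 0.0897, 0.1029]
tool_rot: [-179.9, 0.0, 73.2]
contact_force: [-0.4, -0.6, -0.7]
gripper_width: 0.0001
grasp_force: 0.0
```

```bash
python3 - <<'E'
from h import *
a=capture("scene")[130:340,180:460]; cv2.imwrite("pics/s4.png",cv2.resize(a,(720,540)))
o=get_obs(); print(o['tool_pos'],o['contact_force'])
E
```

```text
[0.55441517 0.08978569 0.10292969] [ 0.34030138 -1.20024599  1.79822714]
```

View pics/s4.png

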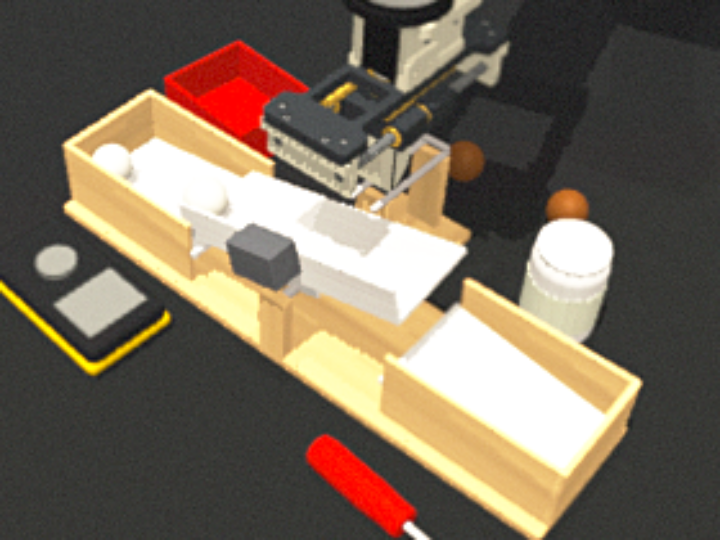

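The picture shows one ball in the right chute (112,160) and the other rolling off the gate's right end (205,195). The gate is still tipped right. I retract upward and check.

move_arm(slide=[[-6, 2, 5], [-6, 2, 10], [0, 0, 20], [0, 0, 30], [0, 0, 30], [-20, 0, 20], [-30, 0, 0], [-30, 0, 0]], delta_rot=[[0, 0, 0], [0, 0, 0], [0, 0, 0], [0, 0, 0], [0, 0, 0], [0, 0, 0], [0, 0, 0], [0, 0, 0]], hand=[1, 1, 1, 1, 1, 1, 1, 1])

```text
t: 9.38
tool_pos: [0.462, 0.0942, 0.2206]
tool_rot: [179.8, -0.1, 73.2]
contact_force: [0.7, 1.1, -0.0]
gripper_width: 0.0004
grasp_force: 0.0
```

move_arm(slide=[[-20, 0, 0], [0, 0, 0], [0, 0, 0], [0, 0, 0], [0, 0, 0], [0, 0, 0], [0, 0, 0], [0, 0, 0]], delta_rot=[[0, 0, 0], [0, 0, 0], [0, 0, 0], [0, 0, 0], [0, 0, 0], [0, 0, 0], [0, 0, 0], [0, 0, 0]], hand=[1, 1, 1, 1, 1, 1, 1, 1])

```text
t: 10.05
tool_pos: [0.4428, 0.094, 0.2185]
tool_rot: [-180.0, 0.0, 73.2]
contact_force: [0.9, -0.1, -0.4]
gripper_width: 0.0008
grasp_force: 0.0
```

```bash
python3 - <<'E'
from h import *
a=capture("scene")[130:340,180:460]; cv2.imwrite("pics/s5.png",cv2.resize(a,(720,540)))
o=get_obs(); print(o['t'],o['tool_pos'],o['contact_force'])
E
```

```text
10.1 [0.44271094 0.09400033 0.2184687 ] [-0.54692687  0.07038478 -0.6856206 ]
```

View pics/s5.png

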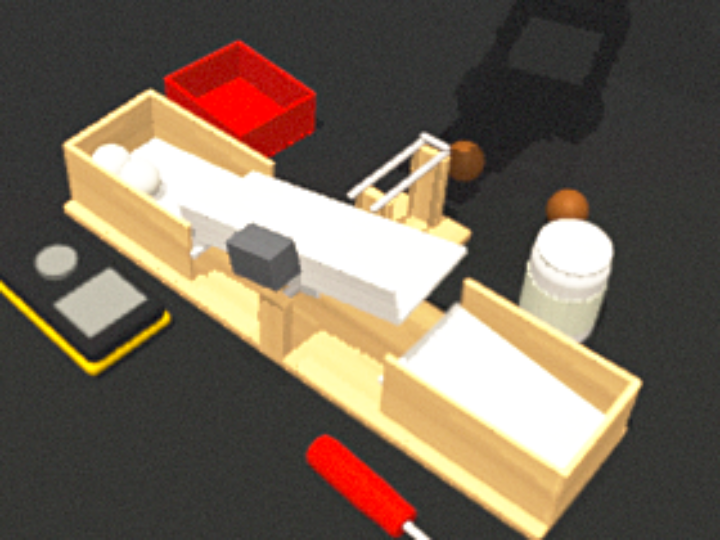

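Both white balls now rest in the right chute (112,160 and 140,178), the gate is tipped right, and nothing else has moved.

```bash
python3 -c "
from bench import finish_job
print(finish_job())"
```

```text
the job is handed in; nothing more can be done
None
```

The job is handed in at about 10 s: the gate is tipped to the right and both white balls lie in the right chute, with nothing else moved in the last picture; the wrist force read about 111 N at one point while pushing the balls (limit 120 N), and I only have readings at the end of each move, so a brief higher peak can't be ruled out.

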